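# Switch the solvent selector to blue and start the pump

### The job

With a fingertip, push the red lever of the solvent selector round until it points straight at the blue fitting; then press the green start button on the pump keypad all the way down and let it come up again. Only push and press: do not pinch the lever, do not pick up or shove the keypad, and leave the red stop button, the bottle, the jar and the vial alone.

Things in the scene. Friction and masses are not known exactly. Their poses are not given: they have to be found in the camera images.
- selector: solvent selector valve, bolted to the bench: round grey stand 256 mm across with a flat top 30 mm above the bench; origin at the centre of its underside, z up, on the lever's axis. Four coloured fittings stand round the rim, 45 and 135 degrees either side of the selector's +x axis
- lever (a joint): angle (rad) of the red lever, anticlockwise from above, 0 when it points along the selector's +x axis, between ports; it turns about a vertical axis from -2.75 to 2.75, so no port is out of reach but it cannot go right round past the -x side. It turns stiffly (3 to 4 N pushed 60 mm from the axis) and stays where it is left
- axis (a point): point on the lever's turning axis at the lever's mid-height, 56 mm above the bench. Lever with its pads is 24 mm wide and spans 48 to 64 mm above the bench, 18 mm clear of the stand's flat top; its round steel hub is 44 mm across, its cap's top 74 mm above the bench
- pointer (a point): point ahead of the lever's pointed tip: on the lever's centre line, 108 mm from the axis, 17 mm beyond the tip (the tip is 91 mm from the axis), 56 mm above the bench. With the lever pointing exactly at a port this point lies over that fitting's centre
- pad_left (a point): middle of the outer face of the black rubber push pad along the left flank (looking from the axis to the tip) of the red lever, 50 mm long, 5 mm thick, 16 mm high, 32 to 82 mm from the axis; the point is 57 mm from the axis, 56 mm above the bench, 12 mm left of the lever's centre line. Push here to turn the lever clockwise
- pad_right (a point): middle of the outer face of the same pad on the right flank; push here to turn the lever anticlockwise
- port_blue: blue fitting: upright round plug 26 mm across, screwed into the selector's rim; its top is 50 mm above the bench; origin at its foot, 30 mm above the bench, 108 mm from the lever's axis. Which colour sits in which of the four places varies
- port_yellow: yellow fitting: upright round plug 26 mm across, screwed into the selector's rim; its top is 50 mm above the bench; origin at its foot, 30 mm above the bench, 108 mm from the lever's axis. Which colour sits in which of the four places varies
- port_white: white fitting: upright round plug 26 mm across, screwed into the selector's rim; its top is 50 mm above the bench; origin at its foot, 30 mm above the bench, 108 mm from the lever's axis. Which colour sits in which of the four places varies
- port_orange: orange fitting: upright round plug 26 mm across, screwed into the selector's rim; its top is 50 mm above the bench; origin at its foot, 30 mm above the bench, 108 mm from the lever's axis. Which colour sits in which of the four places varies
- keypad: pump keypad lying loose on the bench: off-white box 90 x 140 x 30 mm, about 0.8 kg, with two round buttons; origin at the centre of its underside, y along its long side
- start (a joint): travel (m) of the green start button, 0 up, 0.006 fully down; sprung, starts to move at 1.5 N, fully down at 5 N, counts as pressed beyond 0.004
- start_top (a point): centre of the top of the green start button (30 mm across), 34 mm from the keypad's centre towards its +y end; press straight down
- stop (a joint): travel (m) of the red stop button of the same kind, at the keypad's other end, 68 mm away
- bottle: amber bottle with a white label and a blue cap, 66 mm across, 150 mm tall; origin at its underside
- jar: small jar with a white label and a blue cap, 52 mm across, 60 mm tall; origin at its underside
- vial: amber vial with a white cap, 28 mm across, 50 mm tall; origin at its underside
Things that resemble listed ones, but are neither listed nor needed, are in the scene too. What is shaped like the jar but yellow is not meant. Leave any turquoise look-alike of the keypad alone.

How it is judged:
By the outcome, as a careful person would: the job done as asked, in the order asked, and still so for the second after the job is handed in, with the robot touching nothing.
It also fails if it takes over 61 s, if anything falls off the work surface, if the arm or the gripper's body presses on something with over 40 N, if the wrist force passes 120 N, or if a joint passes its speed limit or range.

### The arm

A 6-joint arm with a two-finger parallel gripper is mounted at the origin on the work surface. World frame = base frame: x ahead of the robot, y to its left, z up, the work surface at z = 0. Lengths are in m, angles in rad, forces in N, time in s.
With the tool pointing down it reaches from about 0.3 to 0.825 m from the base axis. Payload 5.4 kg.
Tool frame: the origin (TCP) lies on the front face of the gripper's body, between the roots of the fingers; the fingertips stand 88 mm ahead of it and the grasp point (between the pads) lies 69 mm ahead of it (manip.grip_point_offset is the z of the grasp point in the tool frame, in m); z points along the fingers, y is the line along which they close (so a half turn about z gives the same grasp; the last joint's range is limited). The gripper opens to 92 mm and grips with 3 to 60 N. Pads are 20 mm wide; open, the fingers measure 128 mm over their backs; the gripper's body (75 mm by 189 mm) begins 69 mm behind the grasp point.
Start: joints at [0.928, 0.158, 1.597, -0, 1.386, -0.21], TCP at [0.241, 0.522, 0.303] pointing down, gripper open.
Joint ranges: [-2.91, 2.91], [-0.94, 2.29], [0.18, 2.7], [-1.29, 4.43], [0.17, 2.64], [-3, 3]. Speed limits (rad/s): [2.57, 2.57, 3.14, 3.14, 3.14, 3.14].

### API

Orientations are given as a unit quaternion [w, x, y, z].
In Python, from station import manip gives the robot as it stands.
- The arm moves only by the tool jog_arm, never from a script. Its argument "series" is a list of rows, each a list of 7 numbers: the opening, from 0 (shut) to 1 (fully open), then the shift along the tool's x, y, z in mm, then the turn, a rotation vector about the tool's x, y, z in degrees. In form: [[gripper, dx, dy, dz, ax, ay, az], ...]. A call has 1 to 5 rows; each row shifts and turns the commanded pose from where the row before left it, along the tool's axes as they then stand; what a row does not reach is not made up. A row lasts 1/10 s, in which the tool goes at most 50 mm and 8.59 degrees, less where a joint would pass 70% of its speed; a pose out of reach is approached as far as the arm can. A call with a gripper value outside its range is refused whole. The fingers move at their own pace and stop on an object; "newtons" is the grip in N (left out, the last holds). Time passes only in rows, so rows that do not move let the fingers close. It gives the time, the measured TCP pose, the force, the opening and the grip force at its end, in the units of the state.
- manip.observe(): the state, without advancing time (a new reading comes with each control period).
- manip.get_image(name): name is "scene" or "top"; returns (picture, depth): 420x560x3 uint8, red, green, blue; 420x560 float32, m along the optical axis (not along the pixel's ray), 0 where there is no reading.
- manip.camera_model(name): a dict with "fov_y" (degrees; the focal length in pixels is half the picture's height over the tangent of half this angle, whatever the lens; pixels are square), "cx", "cy" (the principal point, pixels), "cam_to_world" (4x4, takes a point from camera to world coordinates). Camera axes: x right, y down, z forward; pixel columns grow to the right and rows downward; lengths in m; the calibration is good to about 2 mm. A picture is of the moment at which its call begins. camera_model takes no time and is no camera call.
- manip.finish_job(): hands the job in; it is judged then, once.
The state is a dict: "clock": time; "joints": joint angles; "joint_vel": joint speeds; "joint_efforts": joint torques, N m; "eef_pos": TCP position; "orientation": TCP orientation; "wrist_force": force on the tool from outside, world axes, zero at the start; "wrist_torque": the same for the moment, N m; "opening": finger opening in m; "finger_force": force on a finger pad.
Only numpy, scipy, OpenCV 4.12 (cv2) and the standard library are available. Lean on these libraries where they do the work, as an engineer would, in place of code of your own. Each camera call takes 0.05 s, during which the arm holds its last target. There are 200 camera calls.

## Working session

There is one attempt and no reset: what is moved stays moved. The work goes in short steps, Python scripts to look and compute and a tool call to move; the robot and the scene stay as the last step left them, time stands still between calls to the robot, and variables do not carry over. Pictures are saved under pics/ and viewed, at most 10 in all, crops included, and the job is handed in when it is done.

Besides the shell and the picture viewer there is one more tool, called after "Request:" by a JSON object that holds its "method" and its "body", one argument or row to a line. jog_arm: Moves the arm, as the interface text tells. Its arguments: {"type":"object","properties":{"series":{"type":"array"},"newtons":{"type":"number"}},"required":["series"]}

```bash
mkdir -p pics
cat > h.py <<'E'
import numpy as np, cv2
from station import manip
def grab(n):
    p,d=manip.get_image(n); m=manip.camera_model(n); np.savez(f'{n}.npz',p=p,d=d); return p,d,m
def world(m,u,v,z=None,depth=None,shape=(420,560)):
    f=shape[0]/2/np.tan(np.radians(m['fov_y'])/2); T=np.array(m['cam_to_world'])
    r=T[:3,:3]@np.array([(u-m['cx'])/f,(v-m['cy'])/f,1.]); o=T[:3,3]
    return o+r*((z-o[2])/r[2] if z is not None else depth)
E
python3 - <<'E'
from h import *
for n in('scene','top'):
    p,d,m=grab(n); cv2.imwrite(f'pics/{n}1.png',cv2.cvtColor(p,cv2.COLOR_RGB2BGR)); print(n,m)
print(manip.observe(),manip.grip_point_offset)
E
```

```text
scene {'fov_y': 42.85827074764259, 'cx': 276.1737268846598, 'cy': 213.0633011838919, 'cam_to_world': array([[-0.67161632,  0.5558263 , -0.48988636,  1.17438838],
       [ 0.74082724,  0.51301189, -0.43358253,  0.48345065],
       [ 0.01032095, -0.65412226, -0.75631842,  0.99020409],
       [ 0.        ,  0.        ,  0.        ,  1.        ]])}
top {'fov_y': 44.04844064018927, 'cx': 285.7003927866913, 'cy': 210.35618477347174, 'cam_to_world': array([[-0.0086477 , -0.99889157,  0.04626922,  0.47821824],
       [-0.99992658,  0.00903091,  0.00807955, -0.05600105],
       [-0.00848845, -0.04619595, -0.99889633,  1.39302917],
       [ 0.        ,  0.        ,  0.        ,  1.        ]])}
{'clock': 0.1, 'joints': array([ 9.27909684e-01,  1.58990446e-01,  1.59809962e+00,  1.08047169e-05,
        1.38620468e+00, -2.10079415e-01]), 'joint_vel': array([-0.00024398, -0.00277441, -0.00104103, -0.00128   , -0.00067292,
       -0.00078344]), 'joint_efforts': array([-1.11301572e-04, -3.86497414e+01, -3.22962856e+01,  7.03546708e-02,
        3.37873574e-02, -6.56256634e-05]), 'eef_pos': array([0.24091621, 0.52163453, 0.30181812]), 'orientation': array([-3.56888255e-04,  2.14719410e-01,  9.76675407e-01, -7.72619722e-04]), 'wrist_force': array([-0.6871038 , -0.7419578 ,  0.77492689]), 'wrist_torque': array([-0.03976551,  0.04558602,  0.01475495]), 'finger_force': 0.0, 'opening': 0.09188682448182876} 0.0694
```

View pics/scene1.png

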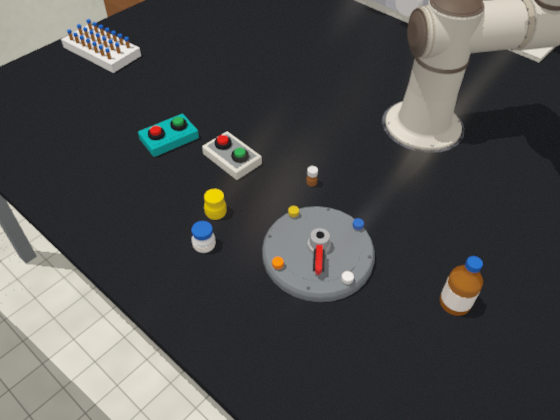

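View pics/top1.png

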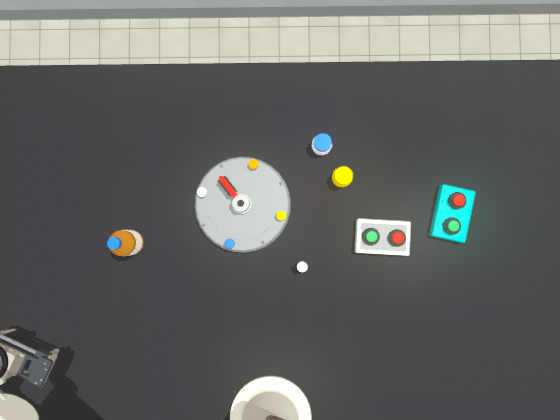

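The top view shows the selector hub at (241,204), with the red lever tip at (223,180). The ports are blue (229,244), white (202,192), orange (253,165) and yellow (281,216). The white keypad has green at (371,237) and red at (398,238).

Things that could be mistaken for what I want:
- **Green button:** the white keypad's at (371,237) is the one I want; the turquoise look-alike's is at (453,226).
- **Blue:** the fitting at (229,244) is the one I want; the others are the jar cap (322,143) and the bottle cap (114,243).
- **Red:** the lever at (228,186) is the one I want; the others are the stop buttons at (398,238) and (458,200).

Next I'll take measurements and check one close crop.

```bash
cat > meas.py <<'E'
from h import *
def blob(hsv,lo,hi,box):
    x0,y0,x1,y1=box; k=cv2.inRange(hsv,np.array(lo),np.array(hi)); z=np.zeros_like(k); z[y0:y1,x0:x1]=k[y0:y1,x0:x1]
    n,l,s,c=cv2.connectedComponentsWithStats(z); i=1+np.argmax(s[1:,4]); return c[i],s[i,4],l==i
def lever(p,m,ax=None):
    h=cv2.cvtColor(p,cv2.COLOR_RGB2HSV); red=cv2.inRange(h,(0,150,90),(6,255,255))|cv2.inRange(h,(174,150,90),(180,255,255))
    B=np.zeros_like(red); B[150:255,190:295]=red[150:255,190:295]
    ys,xs=np.nonzero(B); P=np.array([world(m,u,v,z=.064)[:2] for u,v in zip(xs,ys)])
    return P
E
python3 - <<'E'
from meas import *
d=np.load('top.npz');p=d['p'];dep=d['d'];m=manip.camera_model('top');h=cv2.cvtColor(p,cv2.COLOR_RGB2HSV)
S=(190,150,295,255); P={}
for n,lo,hi,b in[('blue',(100,120,60),(125,255,255),S),('yellow',(22,150,80),(35,255,255),S),('orange',(8,150,80),(21,255,255),S),('white',(0,0,215),(180,40,255),(192,182,212,202)),
  ('green',(45,100,50),(85,255,255),(350,215,415,260)),('stop',(0,150,90),(6,255,255),(350,215,415,260))]:
    c,a,_=blob(h,lo,hi,b); z=.05 if b[0]<300 else .034
    P[n]=world(m,*c,z=z); print(n,c,a,P[n].round(4),dep[int(c[1]),int(c[0])],world(m,*c,depth=dep[int(c[1]),int(c[0])]).round(4))
c4=np.mean([P[k][:2] for k in('blue','yellow','orange','white')],0);print('axis',c4)
for k in('blue','yellow','orange','white'):
    v=P[k][:2]-c4;print(k,np.hypot(*v),np.degrees(np.arctan2(v[1],v[0])))
L=lever(p,m);v=L.mean(0)-c4;print('lever',len(L),np.degrees(np.arctan2(v[1],v[0])),np.hypot(*v),np.hypot(*(L-c4).T).max())
for n,px in(('bottle',(114,243,.15)),('jar',(322,143,.06)),('vial',(302,267,.05)),('yj',(342,177,.06))):print(n,world(m,*px[:2],z=px[2]).round(3))
a=cv2.resize(p[150:258,188:298],None,fx=5,fy=5,interpolation=cv2.INTER_CUBIC);
cv2.imwrite('pics/crop.png',cv2.cvtColor(a,cv2.COLOR_RGB2BGR))
E
```

```text
blue [229.02702703 243.25675676] 74 [0.4566 0.1021 0.05  ] 1.3395642 [0.4567 0.1018 0.0523]
yellow [280.86956522 215.2173913 ] 69 [ 0.5279 -0.0325  0.05  ] 1.3438493 [ 0.5279 -0.0325  0.0502]
orange [250.5  167.25] 4 [0.6535 0.0455 0.05  ] 1.3553656 [0.6541 0.0458 0.0451]
white [201.52325581 191.1627907 ] 86 [0.5923 0.1731 0.05  ] 1.3486384 [0.5923 0.1731 0.05  ]
green [371.13636364 236.05454545] 110 [ 0.472  -0.2675  0.034 ] 1.3344882 [ 0.4721 -0.2642  0.0551]
stop [397.45045045 237.62162162] 111 [ 0.4673 -0.336   0.034 ] 1.3367193 [ 0.4675 -0.3323  0.0521]
axis [0.55759864 0.07203413]
blue 0.10534937173893018 163.427571563095
yellow 0.1086807859014769 -105.83546072278179
orange 0.09952204177921918 -15.48638523216387
white 0.10687803538107396 71.04272858711255
lever 135 34.9223443844002 0.05631120664582371 0.08842882069713617
bottle [0.461 0.366 0.15 ]
jar [ 0.713 -0.141  0.06 ]
vial [ 0.394 -0.086  0.05 ]
yj [ 0.625 -0.191  0.06 ]
```

View pics/crop.png

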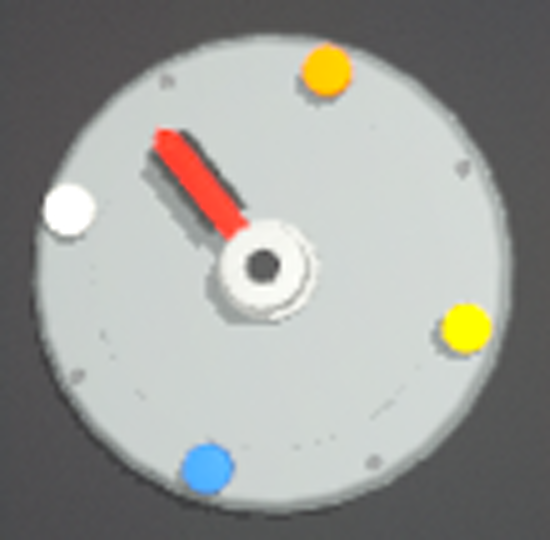

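The crop shows the lever (red, tip at about (160,135) in the crop) between white and orange, with blue at the bottom. The limit side isn't obvious, so I'll check a scene crop and refine the axis and button positions across both views.

Run:
```python
from meas import *
R={}
for cam,S,K in(('top',(190,150,295,255),(350,215,415,260)),('scene',(260,200,378,300),(200,128,265,178))):
    p=np.load(cam+'.npz')['p'];m=manip.camera_model(cam);h=cv2.cvtColor(p,cv2.COLOR_RGB2HSV)
    for n,lo,hi,b in[('blue',(100,120,60),(125,255,255),S),('yellow',(23,150,80),(35,255,255),S),('orange',(8,150,80),(22,255,255),S),
      ('green',(45,100,50),(85,255,255),K),('stop',(0,150,90),(6,255,255),K)]:
        c,a,_=blob(h,lo,hi,b); R[cam,n]=c
        print(cam,n,c.round(1),a,[world(m,*c,z=z)[:2].round(4) for z in(.05,.055)])
p=np.load('scene.npz')['p']
a=cv2.resize(p[195:305,250:385],None,fx=5,fy=5,interpolation=cv2.INTER_CUBIC);cv2.imwrite('pics/crop2.png',cv2.cvtColor(a,cv2.COLOR_RGB2BGR))
```

```text
top blue [229.  243.3] 74 [array([0.4566, 0.1021]), array([0.4567, 0.1015])]
top yellow [280.9 215.2] 69 [array([ 0.5279, -0.0325]), array([ 0.5278, -0.0326])]
top orange [253.  167.3] 9 [array([0.6532, 0.039 ]), array([0.6526, 0.0386])]
top green [371.1 236.1] 110 [array([ 0.4721, -0.265 ]), array([ 0.4721, -0.2642])]
top stop [397.5 237.6] 111 [array([ 0.4674, -0.3327]), array([ 0.4675, -0.3317])]
scene blue [357.9 223.3] 109 [array([0.4615, 0.1029]), array([0.4653, 0.1049])]
scene yellow [293.1 210.7] 103 [array([ 0.5331, -0.0315]), array([ 0.5366, -0.0287])]
scene orange [277.4 262.5] 116 [array([0.6678, 0.0409]), array([0.6705, 0.0433])]
scene green [239.3 152.5] 101 [array([ 0.4769, -0.2636]), array([ 0.4807, -0.2597])]
scene stop [222.2 139.6] 93 [array([ 0.4722, -0.3317]), array([ 0.4759, -0.3274])]
```

View pics/crop2.png

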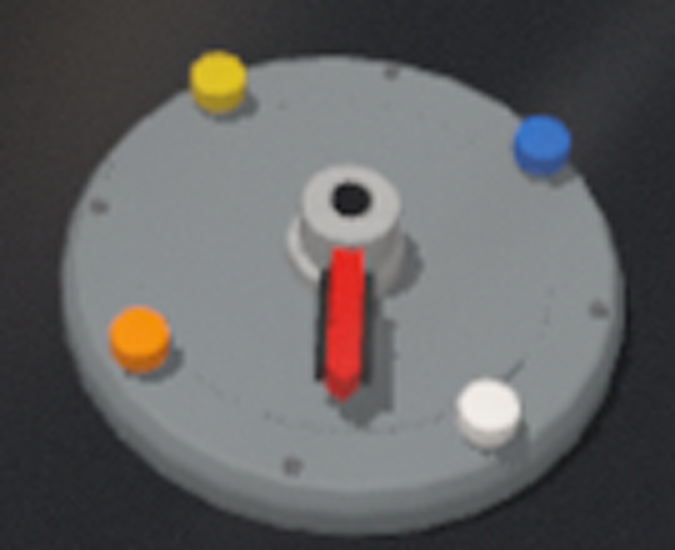

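The scene crop confirms blue at upper right and the lever pointing between orange and white, with no visible stop. I'll push anticlockwise past white, which is the short way, and watch the force in case I hit the limit.

Request:
{"method": "jog_arm", "body": {
  "series": [
    [0,-36,-16.3,0,0,0,0],
    [0,-36,-16.3,0,0,0,0],
    [0,-36,-16.3,0,0,0,0],
    [0,-36,-16.3,0,0,0,0],
    [0,-36,-16.3,0,0,0,0]
  ]
}}

```text
clock: 0.6
eef_pos: [0.371, 0.3711, 0.3023]
orientation: [-0.0, 0.215, 0.977, -0.0]
wrist_force: [-0.2, 0.5, 0.5]
opening: 0.0539
finger_force: 0.0
```

Request:
{"method": "jog_arm", "body": {
  "series": [
    [0,-36,-16.3,0,0,0,0],
    [0,-36,-16.3,0,0,0,0],
    [0,-36,-16.3,0,0,0,0],
    [0,-36,-16.3,0,0,0,0],
    [0,-36,-16.3,0,0,0,0]
  ]
}}

```text
clock: 1.1
eef_pos: [0.5002, 0.2216, 0.3023]
orientation: [-0.0, 0.215, 0.977, -0.0]
wrist_force: [0.9, 0.1, 1.1]
opening: 0.014
finger_force: 0.0
```

Request:
{"method": "jog_arm", "body": {
  "series": [
    [0,-36,-16.3,0,0,0,0],
    [0,-36,-16.3,0,0,0,0],
    [0,-36,-16.3,0,0,0,0],
    [0,-36,-16.3,0,0,0,0],
    [0,-36,-16.3,0,0,0,0]
  ]
}}

```text
clock: 1.6
eef_pos: [0.6295, 0.0722, 0.3021]
orientation: [-0.001, 0.215, 0.977, -0.0]
wrist_force: [0.4, -0.1, 0.3]
opening: 0.0004
finger_force: 0.0
```

Request:
{"method": "jog_arm", "body": {
  "series": [
    [0,0,0,18,0,0,6.8],
    [0,0,0,18,0,0,6.8],
    [0,0,0,18,0,0,6.9],
    [0,0,0,18,0,0,6.9],
    [0,0,0,0,0,0,0]
  ]
}}

```text
clock: 2.1
eef_pos: [0.627, 0.0736, 0.227]
orientation: [-0.003, 0.44, 0.898, -0.001]
wrist_force: [0.1, 1.4, -0.8]
opening: 0.0003
finger_force: 0.0
```

Request:
{"method": "jog_arm", "body": {
  "series": [
    [0,0,0,25,0,0,0],
    [0,0,0,25,0,0,0],
    [0,0,0,25,0,0,0],
    [0,0,2,18,0,0,0],
    [0,0,0,0,0,0,0]
  ]
}}

```text
clock: 2.6
eef_pos: [0.629, 0.075, 0.1352]
orientation: [-0.002, 0.439, 0.898, -0.001]
wrist_force: [-0.4, -0.1, -0.3]
opening: 0.0002
finger_force: 0.0
```

Request:
{"method": "jog_arm", "body": {
  "series": [
    [0,4,0,0,0,0,0],
    [0,4,0,0,0,0,0],
    [0,4,0,0,0,0,0],
    [0,4,0,0,0,0,0],
    [0,2,0,0,0,0,0]
  ]
}}

```text
clock: 3.1
eef_pos: [0.6202, 0.0889, 0.1388]
orientation: [0.002, 0.44, 0.898, 0.0]
wrist_force: [3.4, -2.2, -0.3]
opening: 0.0007
finger_force: 2.0
```

Request:
{"method": "jog_arm", "body": {
  "series": [
    [0,5.05,1.7,2,0,0,-5],
    [0,5.05,1.7,1,0,0,-5],
    [0,5.05,1.7,0,0,0,-5],
    [0,5.05,1.7,0,0,0,-5],
    [0,5.05,1.7,0,0,0,-5]
  ]
}}

```text
clock: 3.6
eef_pos: [0.6081, 0.1115, 0.1363]
orientation: [0.003, 0.233, 0.972, -0.0]
wrist_force: [3.4, -3.4, 2.6]
opening: 0.0004
finger_force: 2.1
```

Request:
{"method": "jog_arm", "body": {
  "series": [
    [0,5.05,1.6,0,0,0,-5],
    [0,5.05,1.6,0,0,0,-5],
    [0,5.05,1.6,0,0,0,-5],
    [0,5.05,1.6,0,0,0,-5],
    [0,5.05,1.6,0,0,0,-5]
  ]
}}

```text
clock: 4.1
eef_pos: [0.5867, 0.1273, 0.1364]
orientation: [0.003, 0.017, 1.0, 0.0]
wrist_force: [4.1, 0.4, 1.6]
opening: 0.0004
finger_force: 2.3
```

Request:
{"method": "jog_arm", "body": {
  "series": [
    [0,3.0,1.0,0,0,0,-3],
    [0,3.0,1.0,0,0,0,-3],
    [0,3.0,1.0,0,0,0,-3],
    [0,3.0,1.0,0,0,0,-3]
  ]
}}

```text
clock: 4.5
eef_pos: [0.5745, 0.1312, 0.1363]
orientation: [0.003, -0.086, 0.996, 0.001]
wrist_force: [3.2, 2.4, 2.6]
opening: 0.0002
finger_force: 2.2
```

Request:
{"method": "jog_arm", "body": {
  "series": [
    [0,4.0,1.3,0,0,0,-4],
    [0,4.0,1.3,0,0,0,-4],
    [0,4.0,1.3,0,0,0,-4]
  ]
}}

```text
clock: 4.8
eef_pos: [0.5617, 0.1326, 0.1363]
orientation: [0.003, -0.19, 0.982, 0.001]
wrist_force: [2.8, 4.8, 2.1]
opening: 0.0003
finger_force: 2.4
```

Request:
{"method": "jog_arm", "body": {
  "series": [
    [0,5.05,1.6,0,0,0,-5],
    [0,5.05,1.6,0,0,0,-5],
    [0,5.05,1.6,0,0,0,-5],
    [0,5.05,1.6,0,0,0,-5],
    [0,5.05,1.6,0,0,0,-5]
  ]
}}

```text
clock: 5.3
eef_pos: [0.5355, 0.1264, 0.136]
orientation: [0.002, -0.399, 0.917, 0.001]
wrist_force: [1.7, 6.3, 2.9]
opening: 0.0007
finger_force: 2.5
```

Request:
{"method": "jog_arm", "body": {
  "series": [
    [0,5.05,1.6,0,0,0,-5],
    [0,5.05,1.6,0,0,0,-5],
    [0,5.05,1.6,0,0,0,-5],
    [0,3,1,0,0,0,-3],
    [0,0,0,0,0,0,0]
  ]
}}

```text
clock: 5.8
eef_pos: [0.5194, 0.1147, 0.1354]
orientation: [0.001, -0.536, 0.844, 0.0]
wrist_force: [0.0, 3.9, 2.6]
opening: 0.0005
finger_force: 1.9
```

```bash
cat > chk.py <<'E'
from meas import *
import sys
axis=np.array([.5601,.0703])
o=manip.observe();q=o['orientation'];from scipy.spatial.transform import Rotation as Ro
M=Ro.from_quat(q[[1,2,3,0]]).as_matrix();y=M[:2,1];x=M[:2,0];r=o['eef_pos'][:2]-axis
print('yaw',np.degrees(np.arctan2(y[1],y[0])),'rad',r@y,'tan',r@x,'j6',o['joints'][5],o['wrist_force'].round(1))
p,d,m=grab('top');L=lever(p,m);bp,_,_=blob(cv2.cvtColor(p,cv2.COLOR_RGB2HSV),(100,120,60),(125,255,255),(190,150,295,255))
b=world(m,*bp,z=.05)[:2]-axis;print('blue',b+axis,np.degrees(np.arctan2(b[1],b[0])))
if len(L)>5:
  v=L.mean(0)-axis;vx,vy,_,_=cv2.fitLine(L.astype(np.float32),cv2.DIST_L2,0,.01,.01).ravel()
  print('lever n',len(L),'by axis',np.degrees(np.arctan2(v[1],v[0])),'line',np.degrees(np.arctan2(vy,vx))%180,np.hypot(*v))
  s=slice(150,258),slice(188,298);a=cv2.resize(p[s],None,fx=5,fy=5);cv2.imwrite(f'pics/{sys.argv[1]}.png',cv2.cvtColor(a,cv2.COLOR_RGB2BGR))
E
python3 chk.py a
```

```text
yaw 154.79352359539152 rad 0.055782828209817226 tan -0.02284809876198811 j6 -2.713441451737676 [0.  3.9 2.6]
blue [0.45656469 0.09288251] 167.69568737933753
```

Request:
{"method": "jog_arm", "body": {
  "series": [
    [0,-15,0,0,0,0,0],
    [0,-5,0,-40,0,0,0],
    [0,0,0,-40,0,0,0],
    [0,-40,0,-20,0,0,0],
    [0,-45,0,0,0,0,0]
  ]
}}

```text
clock: 6.35
eef_pos: [0.5668, 0.2099, 0.2393]
orientation: [0.003, -0.535, 0.845, -0.002]
wrist_force: [1.7, -0.3, 0.5]
opening: 0.0008
finger_force: 0.0
```

Request:
{"method": "jog_arm", "body": {
  "series": [
    [0,-45,0,0,0,0,0],
    [0,-45,0,0,0,0,0],
    [0,0,0,0,0,0,0]
  ]
}}

```text
clock: 6.65
eef_pos: [0.603, 0.2952, 0.233]
orientation: [-0.0, -0.537, 0.843, 0.0]
wrist_force: [-0.1, -0.3, -0.8]
opening: 0.0002
finger_force: 0.0
```

```bash
python3 chk.py b; python3 -c "
from h import *;o=manip.observe();print(o['eef_pos'],o['orientation'])"
```

```text
yaw 154.9991136213754 rad 0.056182574054698224 tan -0.22190819653646066 j6 -2.4299358259443555 [-0.1 -0.3 -0.8]
blue [0.45631541 0.10198567] 163.0224488363772
lever n 150 by axis 154.05216518891356 line 153.33104 0.054898600068578905
[0.60241296 0.29291748 0.23312883] [-8.38335621e-04 -5.36926569e-01  8.43628559e-01 -1.10371975e-04]
```

View pics/b.png

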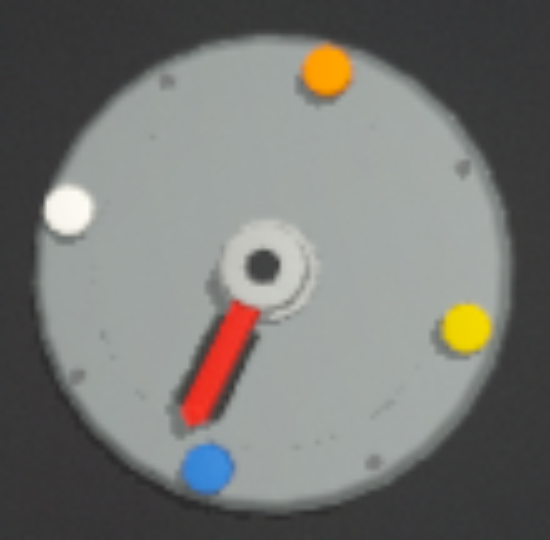

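The crop shows the lever at about 153.7° with blue at about 163°, so it needs another 9°. I'll go back in with the tool already turned to the final angle.

Request:
{"method": "jog_arm", "body": {
  "series": [
    [0,0,0,0,0,0,-4.5],
    [0,0,0,0,0,0,-4.5],
    [0,40,10,0,0,0,0],
    [0,45,10,0,0,0,0],
    [0,45,10,0,0,0,0]
  ]
}}

```text
clock: 7.2
eef_pos: [0.5359, 0.1721, 0.2344]
orientation: [-0.001, -0.6, 0.8, -0.0]
wrist_force: [0.5, -0.5, 0.4]
opening: 0.0003
finger_force: 0.0
```

Request:
{"method": "jog_arm", "body": {
  "series": [
    [0,45,5,0,0,0,0],
    [0,0,0,0,0,0,0]
  ]
}}

```text
clock: 7.4
eef_pos: [0.5175, 0.1279, 0.2339]
orientation: [-0.002, -0.598, 0.801, -0.0]
wrist_force: [0.7, -0.1, 0.2]
opening: 0.0003
finger_force: 0.0
```

```bash
python3 chk.py c; python3 -c "
from h import *;o=manip.observe();print(o['eef_pos'],o['orientation'])"
```

```text
yaw 163.4851920833126 rad 0.05724452467565084 tan -0.04313547078105881 j6 -2.836050620700413 [ 0.7 -0.1  0.2]
blue [0.45662549 0.10208263] 162.9254390358686
lever n 148 by axis 154.1567492768011 line 153.43134 0.05480027157886119
[0.51872272 0.1297548  0.23447922] [-6.23156338e-04 -5.98588799e-01  8.01056214e-01 -4.98544463e-05]
```

Request:
{"method": "jog_arm", "body": {
  "series": [
    [0,0,0,33,0,0,-0.5],
    [0,0,0,33,0,0,0],
    [0,0,0,33,0,0,0],
    [0,0,0,0,0,0,0],
    [0,4,0,0,0,0,0]
  ]
}}

```text
clock: 7.95
eef_pos: [0.5191, 0.1288, 0.1361]
orientation: [-0.0, -0.604, 0.797, 0.0]
wrist_force: [0.8, -0.5, 0.3]
opening: 0.0007
finger_force: 0.0
```

Request:
{"method": "jog_arm", "body": {
  "series": [
    [0,4,0,0,0,0,0],
    [0,4,0,0,0,0,0],
    [0,4,0,0,0,0,0],
    [0,3,0,0,0,0,0],
    [0,0,0,0,0,0,0]
  ]
}}

```text
clock: 8.45
eef_pos: [0.5152, 0.1137, 0.1365]
orientation: [0.001, -0.604, 0.797, -0.0]
wrist_force: [-0.4, 2.5, 2.1]
opening: 0.0002
finger_force: 1.2
```

```bash
python3 chk.py d; python3 -c "
from h import *;o=manip.observe();print(o['eef_pos'],o['orientation'])"
```

```text
yaw 164.26908764271053 rad 0.05495144876920316 tan -0.02961675184080809 j6 -2.8796527282332995 [-0.4  2.5  2.1]
blue [0.45462632 0.09245898] 168.13527295741608
[0.51526206 0.11372642 0.13638152] [ 7.14219284e-04 -6.03778851e-01  7.97151436e-01 -4.20648302e-04]
```

Request:
{"method": "jog_arm", "body": {
  "series": [
    [0,2,0,0,0,0,0],
    [0,2,0,0,0,0,0],
    [0,2,0,0,0,0,0],
    [0,0,0,0,0,0,0]
  ]
}}

```text
clock: 8.9
eef_pos: [0.5128, 0.1079, 0.1355]
orientation: [-0.0, -0.604, 0.797, 0.0]
wrist_force: [-0.7, 3.8, 2.7]
opening: 0.0004
finger_force: 1.6
```

```bash
python3 chk.py e
```

```text
yaw 164.2969939805326 rad 0.0557119791884164 tan -0.02342366117962578 j6 -2.890978295469252 [-0.7  3.8  2.7]Traceback (most recent call last):
  File "chk.py", line 7, in <module>
    p,d,m=grab('top');L=lever(p,m);bp,_,_=blob(cv2.cvtColor(p,cv2.COLOR_RGB2HSV),(100,120,60),(125,255,255),(190,150,295,255))
                                          ~~~~^^^^^^^^^^^^^^^^^^^^^^^^^^^^^^^^^^^^^^^^^^^^^^^^^^^^^^^^^^^^^^^^^^^^^^^^^^^^^^^^
  File "meas.py", line 4, in blob
    n,l,s,c=cv2.connectedComponentsWithStats(z); i=1+np.argmax(s[1:,4]); return c[i],s[i,4],l==i
                                                     ~~~~~~~~~^^^^^^^^^
    return _wrapfunc(a, 'argmax', axis=axis, out=out, **kwds)
    return bound(*args, **kwds)
ValueError: attempt to get argmax of an empty sequence
```

Now I'll back off, lift clear and look again.

Request:
{"method": "jog_arm", "body": {
  "series": [
    [0,-15,0,0,0,0,0],
    [0,-5,0,-40,0,0,0],
    [0,0,0,-40,0,0,0],
    [0,-40,0,-20,0,0,0],
    [0,-45,0,0,0,0,0]
  ]
}}

```text
clock: 9.45
eef_pos: [0.5441, 0.2099, 0.2401]
orientation: [0.003, -0.603, 0.798, -0.003]
wrist_force: [1.0, -0.7, 0.8]
opening: 0.0002
finger_force: 0.0
```

Request:
{"method": "jog_arm", "body": {
  "series": [
    [0,-45,0,0,0,0,0],
    [0,-45,0,0,0,0,0],
    [0,0,0,0,0,0,0]
  ]
}}

```text
clock: 9.75
eef_pos: [0.5659, 0.3005, 0.2346]
orientation: [0.0, -0.606, 0.796, 0.0]
wrist_force: [-0.7, -0.8, 0.2]
opening: 0.0005
finger_force: 0.0
```

```bash
cat >> chk.py <<'E'
h=cv2.cvtColor(p,cv2.COLOR_RGB2HSV);S=(190,150,295,255)
c=[world(m,*blob(h,lo,hi,b)[0],z=.05)[:2] for lo,hi,b in(((100,120,60),(125,255,255),S),((22,150,80),(35,255,255),(270,200,292,230)),((8,150,80),(22,255,255),(240,155,265,178)),((0,0,190),(180,40,255),(192,182,212,202)))]
print(np.round(c,4),'axis a,b',(c[0]+c[2])/2,(c[1]+c[3])/2)
v=c[0]-c[2];w=c[3]-c[1];print('blue-orange dir',np.degrees(np.arctan2(v[1],v[0])),'perp',np.degrees(np.arctan2(w[1],w[0]))+90)
v=L-(c[1]+c[3])/2;print('tip r',np.hypot(*v.T).max())
E
python3 chk.py f
```

```text
yaw 164.5805383995451 rad 0.05563572648685402 tan -0.22347937817386296 j6 -2.572660611580454 [-0.7 -0.8  0.2]
blue [0.45631541 0.10198567] 163.0224488363772
lever n 148 by axis 162.73207827652848 line 162.78119 0.05506994537697613
[[ 0.4563  0.102 ]
 [ 0.5282 -0.0326]
 [ 0.6628  0.0389]
 [ 0.5913  0.1733]] axis a,b [0.5595475  0.07046037] [0.55975266 0.07036048]
blue-orange dir 163.01822881860343 perp 162.94850158967657
tip r 0.08875733201327456
```

View pics/f.png

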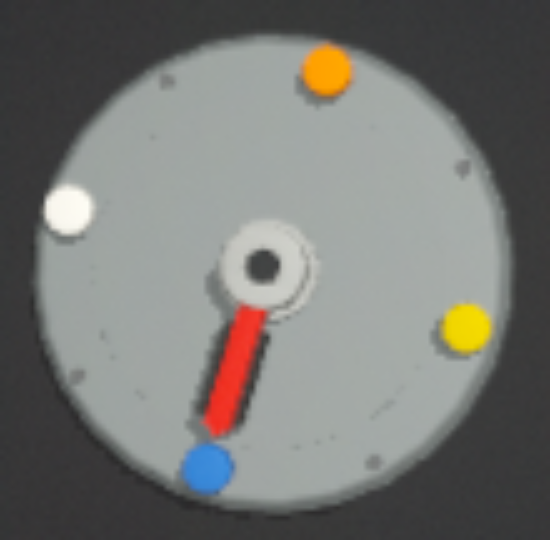

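The crop shows the lever tip at (220,430) in line with blue (207,468): lever 162.8° against 163.0° for blue, which is aligned. Next is the start button, after turning the wrist back.

Request:
{"method": "jog_arm", "body": {
  "series": [
    [0,0,0,0,0,0,8],
    [0,0,0,0,0,0,8],
    [0,0,0,0,0,0,8],
    [0,0,0,0,0,0,8],
    [0,0,0,0,0,0,8]
  ]
}}

```text
clock: 10.3
eef_pos: [0.5658, 0.2946, 0.2354]
orientation: [-0.0, -0.292, 0.957, -0.001]
wrist_force: [-0.9, -0.1, 0.4]
opening: 0.0001
finger_force: 0.0
```

Request:
{"method": "jog_arm", "body": {
  "series": [
    [0,0,0,0,0,0,8],
    [0,0,0,0,0,0,8],
    [0,0,0,0,0,0,8],
    [0,0,0,0,0,0,8],
    [0,0,0,0,0,0,2]
  ]
}}

```text
clock: 10.8
eef_pos: [0.5658, 0.2945, 0.2354]
orientation: [-0.0, -0.0, 1.0, -0.001]
wrist_force: [-0.7, -1.1, -0.3]
opening: 0.0006
finger_force: 0.0
```

Request:
{"method": "jog_arm", "body": {
  "series": [
    [0,7.2,-43,0,0,0,0],
    [0,7.2,-43,0,0,0,0],
    [0,7.2,-43,0,0,0,0],
    [0,7.2,-43,0,0,0,0],
    [0,7.2,-43,0,0,0,0]
  ]
}}

```text
clock: 11.3
eef_pos: [0.53, 0.0781, 0.2355]
orientation: [-0.0, -0.002, 1.0, -0.001]
wrist_force: [0.8, 0.3, 0.6]
opening: 0.0005
finger_force: 0.0
```

Request:
{"method": "jog_arm", "body": {
  "series": [
    [0,7.2,-43,0,0,0,0],
    [0,7.2,-43,0,0,0,0],
    [0,7.2,-43,0,0,0,0],
    [0,7.2,-43,0,0,0,0],
    [0,7.2,-43,0,0,0,0]
  ]
}}

```text
clock: 11.8
eef_pos: [0.4948, -0.1369, 0.2356]
orientation: [-0.0, -0.002, 1.0, -0.001]
wrist_force: [1.4, 0.0, -0.0]
opening: 0.0005
finger_force: 0.0
```

Request:
{"method": "jog_arm", "body": {
  "series": [
    [0,7.2,-43,0,0,0,0],
    [0,7.2,-43,0,0,0,0],
    [0,7.2,-43,0,0,0,0],
    [0,0,0,0,0,0,0],
    [0,0,0,0,0,0,0]
  ]
}}

```text
clock: 12.3
eef_pos: [0.4743, -0.2645, 0.2354]
orientation: [-0.001, -0.001, 1.0, 0.0]
wrist_force: [-0.3, -0.2, 0.1]
opening: 0.0006
finger_force: 0.0
```

Request:
{"method": "jog_arm", "body": {
  "series": [
    [0,2,0,30,0,0,0],
    [0,0,0,30,0,0,0],
    [0,0,0,20,0,0,0],
    [0,0,0,5,0,0,0],
    [0,0,0,0,0,0,0]
  ]
}}

```text
clock: 12.8
eef_pos: [0.473, -0.2624, 0.1502]
orientation: [-0.001, -0.003, 1.0, 0.001]
wrist_force: [0.5, -0.0, 0.5]
opening: 0.0002
finger_force: 0.0
```

Request:
{"method": "jog_arm", "body": {
  "series": [
    [0,0,0,2,0,0,0],
    [0,0,0,2,0,0,0],
    [0,0,0,2,0,0,0],
    [0,0,0,0,0,0,0]
  ]
}}

```text
clock: 13.2
eef_pos: [0.4733, -0.2638, 0.1449]
orientation: [0.0, -0.003, 1.0, -0.0]
wrist_force: [-0.2, -0.1, 0.5]
opening: 0.0004
finger_force: 0.0
```

Request:
{"method": "jog_arm", "body": {
  "series": [
    [0,0,0,2,0,0,0],
    [0,0,0,2,0,0,0],
    [0,0,0,0,0,0,0]
  ]
}}

```text
clock: 13.5
eef_pos: [0.4732, -0.2638, 0.1406]
orientation: [-0.0, -0.003, 1.0, 0.0]
wrist_force: [-0.7, -0.6, -0.2]
opening: 0.0003
finger_force: 0.0
```

Request:
{"method": "jog_arm", "body": {
  "series": [
    [0,0,0,1.5,0,0,0],
    [0,0,0,1.5,0,0,0],
    [0,0,0,0,0,0,0]
  ]
}}

```text
clock: 13.8
eef_pos: [0.4733, -0.2638, 0.1378]
orientation: [0.0, -0.003, 1.0, -0.0]
wrist_force: [-0.8, 0.6, 3.1]
opening: 0.0007
finger_force: 1.4
```

Contact. I'll keep pressing down.

Request:
{"method": "jog_arm", "body": {
  "series": [
    [0,0,0,1.5,0,0,0],
    [0,0,0,1.5,0,0,0],
    [0,0,0,0,0,0,0]
  ]
}}

```text
clock: 14.1
eef_pos: [0.4733, -0.2638, 0.1348]
orientation: [0.0, -0.003, 1.0, -0.0]
wrist_force: [-1.2, 1.3, 5.1]
opening: 0.0002
finger_force: 2.3
```

Request:
{"method": "jog_arm", "body": {
  "series": [
    [0,0,0,1,0,0,0],
    [0,0,0,1,0,0,0],
    [0,0,0,0,0,0,0]
  ]
}}

```text
clock: 14.4
eef_pos: [0.4735, -0.2639, 0.1343]
orientation: [-0.0, -0.003, 1.0, -0.0]
wrist_force: [-4.8, 3.5, 15.8]
opening: 0.0006
finger_force: 7.7
```

The button has bottomed out: the force jumped to 16 N and motion stopped. Releasing straight up.

Request:
{"method": "jog_arm", "body": {
  "series": [
    [0,0,0,-2,0,0,0],
    [0,0,0,-6,0,0,0],
    [0,0,0,-20,0,0,0],
    [0,0,0,-40,0,0,0],
    [0,0,0,-40,0,0,0]
  ]
}}

```text
clock: 14.9
eef_pos: [0.4726, -0.2631, 0.2407]
orientation: [-0.001, -0.003, 1.0, 0.001]
wrist_force: [1.4, -1.0, 0.1]
opening: -0.0
finger_force: 0.0
```

Request:
{"method": "jog_arm", "body": {
  "series": [
    [0,45,0,0,0,0,0],
    [0,45,0,0,0,0,0],
    [0,45,0,0,0,0,0],
    [0,0,0,0,0,0,0],
    [0,0,0,0,0,0,0]
  ]
}}

```text
clock: 15.4
eef_pos: [0.3378, -0.2645, 0.2406]
orientation: [0.0, -0.002, 1.0, -0.0]
wrist_force: [0.0, -1.1, -0.5]
opening: 0.0003
finger_force: 0.0
```

```bash
python3 chk.py g
python3 - <<'E'
from meas import *
p=np.load('top.npz')['p'];m=manip.camera_model('top');h=cv2.cvtColor(p,cv2.COLOR_RGB2HSV);K=(350,215,415,260)
for lo,hi in(((45,100,50),(85,255,255)),((0,150,90),(6,255,255))):
    c,a,_=blob(h,lo,hi,K);print(c,a,world(m,*c,z=.053))
cv2.imwrite('pics/end.png',cv2.cvtColor(p,cv2.COLOR_RGB2BGR))
E
```

```text
yaw 90.19728732231468 rad -0.3340149449718304 tan 0.22340684411908546 j6 -2.5220832395461414 [ 0.  -1.1 -0.5]
blue [0.45653231 0.10222188] 162.86952959181005
lever n 147 by axis 162.78091196911578 line 162.54842 0.055263499546343256
[[ 0.4565  0.1022]
 [ 0.5282 -0.0326]
 [ 0.6625  0.0387]
 [ 0.5922  0.1733]] axis a,b [0.55954078 0.07045478] [0.56016855 0.07036282]
blue-orange dir 162.86059698615327 perp 162.73752199508624
tip r 0.08915210454775464
[371.16071429 236.        ] 112 [ 0.47220802 -0.26461878  0.053     ]
[397.45132743 237.52212389] 113 [ 0.46771402 -0.33211146  0.053     ]
```

View pics/end.png

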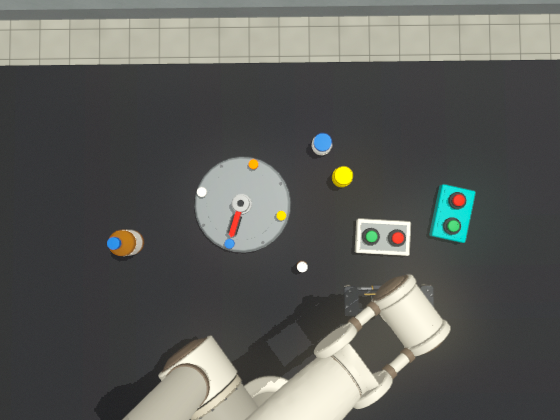

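The final view shows the lever in line with blue at (229,244). The keypad hasn't moved (green at (371,236)), everything else is where it was, and the gripper is clear.

```bash
python3 -c "
from station import manip; print(manip.finish_job())"
```

```text
the job is handed in; nothing more can be done
None
```

The red lever points at the blue fitting (within about 0.3° by camera), the green start button was then pressed fully down and released, and the job was handed in at about 15.5 s with nothing else moved.

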